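# Refit the thermostat knob and hold it pressed

### The arm

A 6-joint arm with a two-finger parallel gripper is mounted at the origin on the work surface. World frame = base frame: x ahead of the robot, y to its left, z up, the work surface at z = 0. Lengths are in mm, angles in rad, forces in N, time in s.
With the tool pointing down it reaches from about 275 to 750 mm from the base axis. Payload 10.2 kg.
Tool frame: the origin (TCP) lies between the finger pads; the fingertips stand 17 mm ahead of it and the grasp point (between the pads) lies 2 mm behind it (tips_ahead is the distance from the TCP to the fingertips, in mm); z points along the fingers, y is the line along which they close (so a half turn about z gives the same grasp; the last joint's range is limited). The gripper opens to 85 mm and grips with 20 to 120 N. Pads are 22 mm wide; open, the fingers measure 114 mm over their backs; the gripper's body (76 mm by 85 mm) begins 54 mm behind the grasp point. The pads swing forward as they close: fully open they stand 13 mm farther back than shut.
Start: joints at [-1.332, 0.313, 1.498, -0, 1.331, -0.223], TCP at [233.908, -470.02, 248.294] pointing down, gripper open.
Joint ranges: [-2.94, 2.94], [-0.97, 2.17], [0.19, 2.56], [-1.23, 4.37], [0.02, 3.11], [-2.88, 2.88]. Speed limits (rad/s): [2.39, 2.39, 3.01, 3.14, 3.14, 3.14].

### API

Orientations are given as a unit quaternion [w, x, y, z].
In Python, from rig import sense, capture, finish_job, boxes_of, tips_ahead gives the robot as it stands.
- The arm moves only by the tool drive_tool, never from a script. Its argument "commands" is text: rows parted by semicolons, each of 7 numbers parted by spaces: the shift along the world's x, y, z in units of 0.1 m (1.0 is 0.1 m), then the turn, a rotation vector about the world's x, y, z in units of pi/4 rad (1.0 is pi/4 rad), then the opening in per cent of the stroke, from 0 (shut) to 100 (fully open). A call has 1 to 20 rows; each row shifts and turns the commanded pose from where the row before left it; what a row does not reach is not made up. A row lasts 1/12 s, in which the tool goes at most 41.7 mm and 7.16 degrees, less where a joint would pass 70% of its speed; a pose out of reach is approached as far as the arm can. A call with a number of a shift or a turn outside -1 to 1 is refused whole. A call with a gripper value outside its range is refused whole. The fingers move at their own pace and stop on an object; "force" is the grip in N (left out, the last holds). Time passes only in rows, so rows that do not move let the fingers close. It gives the time, the measured TCP pose, the force, the opening and the grip force at its end, in the units of the state.
- sense(): the state, without advancing time (a new reading comes with each control period).
- capture(name): name is "side" or "top" or "wrist"; returns a dict with "pixels" (400x640x3 uint8, blue, green, red), "fov_y" (degrees; the focal length in pixels is half the picture's height over the tangent of half this angle, whatever the lens; pixels are square), "cx", "cy" (the principal point, pixels), "position" and "attitude" of the camera in the world; the wrist camera has in their place "tool_from_camera" (4x4, takes a point from camera to tool coordinates, whose origin is the TCP and whose axes are the flange's). Camera axes: x right, y down, z forward; pixel columns grow to the right and rows downward; lengths in mm; the calibration is good to about 2 mm. A picture is of the moment at which its call begins: read the wrist's pose just before it. There is no depth.
- finish_job(): hands the job in; it is judged then, once.
Trained networks look in a picture, given as the dict that the camera call returned (one of the last four; its "shot" number tells which), for a name from the list of things; names that differ only in an ending like _2 or _b are one class to them, and where a whole thing is asked for, a point or a joint stands for the part that bears it (a point fixed in the world has none). Each returns a list of dicts, best first, with "confidence" (0 to 1); they miss things now and then, are a little off and sometimes report something else, mostly with a low value. They report only what shows in the picture. A call takes as long as a camera call. They do not tell look-alikes from the thing itself.
- boxes_of(picture, name): "position" ([column, row] in pixels, amid what is visible of it).
The state is a dict: "time_s": time; "joints": joint angles; "dq": joint speeds; "tau": joint torques, N m; "eef_pos": TCP position; "ee_rot": TCP orientation; "force": force on the tool from outside, world axes, zero at the start; "wrist_torque": the same for the moment, N m; "grip_width": opening from 0.0 (shut) to 1.0 (fully open); "grip_force": force on a finger pad.
Only numpy, scipy, OpenCV 4.12 (cv2) and the standard library are available. Lean on these libraries where they do the work, as an engineer would, in place of code of your own. Each camera call takes 0.05 s, during which the arm holds its last target. There are 200 camera calls.

### The job

The thermostat knob has come off the control box of the chilled display: pick the loose knob up from the counter, turn it so that the flat in its bore matches the flat of the D-shaped shaft, and push it fully home. Then press knob and shaft down to the stop to start the defrost, and finish while still gripping the knob and keeping it pressed in; leave the bowl, jar, slate and spatula where they are.

Things in the scene. Friction and masses are not known exactly. Their poses are not given: they have to be found in the camera images.
- knob: Loose black knob, bore down, 44 mm high. Origin: on its axis at the underside; x to its pointer. Skirt 41 mm wide, 0 to 20 mm high; on it a bar grip 34 mm long (x), 14 wide (y), 20 to 44 high, centred. Pointer nose at +x, 28 mm from the axis; a white line on the bar's top runs from the centre to +x. Blind D bore 18 mm deep, 13.6 wide, its flat on the +x (pointer) side, 3.7 mm from the axis. 60 g
- knob_nose (a point): Tip of the knob's pointer nose, 28 mm along the knob's x from its axis and 10 mm above its underside; axes as the knob
- shaft_seat (a point): Foot of the brass D-shaft on its axis, at the top of the 48 mm collar where the fitted knob's underside rests (67 mm above the counter). The shaft rises 16 mm from here; 12 mm wide, flat on its +x side 3 mm from the axis, top 3 mm tapered. z up; x out of the flat; a dark line on the collar points along x. Fitted, the knob's x lies along this x. Shaft turns stiffly (0.06 N m); no need to
- spindle (a joint): How far shaft and collar are pressed down against their spring, in m: 0 up, 0.006 at the firm stop. The spring takes about 4 N to start and about 10 N at the stop
- control_box: Fixed steel box on the counter, 160 (x) by 200 (y) by 55 mm high, origin at the centre of its underside; the shaft's axis is 20 mm from its centre towards its -x side. A switch on its top, 8 mm high, 75 mm beyond the shaft towards +x and 60 mm towards -y
- bowl: Bystander: white bowl, 110 mm across, 50 mm high, origin at the centre of its underside
- jar: Bystander: glass jar with a steel lid, 64 mm across, 90 mm high, origin at the centre of its underside
- slate: Bystander: dark slate 140 by 200 by 10 mm bearing small sweets to 40 mm high, origin at the centre of its underside
- spatula: Bystander: spatula lying along its own x on the counter
Not all that is in view belongs to the job. Several things have the shape of the knob; the one meant has the colours described above.

How it is judged (in metres and radians):
On the way, in this order (a step that is already met when the one before it is completed fails the run):
1. the knob is gripped and lifted clear of the counter (height (world z) of knob above 0.02 m and contact force between the fingers and knob above 1 N), for 0.1 s.
2. the knob sits fully home on the shaft, flat to flat (z of knob in the frame of shaft_seat below 0.003 m and horizontal distance between knob and shaft_seat below 0.003 m and x of knob_nose in the frame of shaft_seat above 0.02 m and angle between the x axis of knob and the x axis of shaft_seat, either way round below 0.3 rad), for 0.1 s.
At the end, for the whole second after the job is handed in: the knob sits on the shaft, flat to flat (within 0.3 rad), its underside within 3 mm of the collar and its axis within 3 mm of the shaft's, upright; the fingers still hold it (over 3 N) and keep the spindle pressed down by more than 4.5 of its 6 mm, at rest (all of step 2 and angle between knob's own z axis and vertical below 0.15 rad and value of joint spindle above 0.0045 m and contact force between the fingers and knob above 3 N and contact force between knob and control_box above 3 N and linear speed of knob below 0.02 m/s); the arm keeps its last pose, push and grip.
It fails at once if the bowl, jar, slate or spatula is moved by more than 30 mm (distance of any of bowl, jar, slate, spatula from where it was at the start of the episode above 0.03 m).
It also fails if it takes over 34 s, if anything falls off the work surface, if the arm or the gripper's body presses on something with over 40 N, if the wrist force passes 120 N, or if a joint passes its speed limit or range.

## Working session

There is one attempt and no reset: what is moved stays moved. The work goes in short steps, Python scripts to look and compute and a tool call to move; the robot and the scene stay as the last step left them, time stands still between calls to the robot, and variables do not carry over. Pictures are saved under pics/ and viewed, at most 10 in all, crops included, and the job is handed in when it is done.

Besides the shell and the picture viewer there is one more tool, called after ">>>" as a command line: name --argument value ..., lists and objects as JSON in quotes. drive_tool: Moves the arm, as the interface text tells. Shifts and turns lie within -1 to 1; 1 stands for 0.1 m of shift or pi/4 rad of turn. Its arguments: {"type":"object","properties":{"commands":{"type":"string"},"force":{"type":"number"}},"required":["commands"]}

```bash
mkdir -p pics; ls; cat > h.py <<'E'
import numpy as np, cv2
from scipy.spatial.transform import Rotation as R
from rig import *
def q2R(q): return R.from_quat([q[1],q[2],q[3],q[0]]).as_matrix()
def pose(c,s=None):
    if 'position' in c:
        a=np.array(c['attitude'],float)
        return np.array(c['position'],float),(a if a.shape==(3,3) else q2R(a))
    T=np.array(c['tool_from_camera']);Rt=q2R(s['ee_rot'])
    return np.array(s['eef_pos'])+Rt@T[:3,3],Rt@T[:3,:3]
def ray(c,uv,s=None):
    p,Rm=pose(c,s);f=200/np.tan(np.radians(c['fov_y'])/2)
    d=Rm@np.array([(uv[0]-c['cx'])/f,(uv[1]-c['cy'])/f,1]);return p,d
def atz(c,uv,z,s=None):
    p,d=ray(c,uv,s);return p+d*(z-p[2])/d[2]
def tri(rs):
    A=0;b=0
    for p,d in rs:
        d=d/np.linalg.norm(d);M=np.eye(3)-np.outer(d,d);A=A+M;b=b+M@p
    return np.linalg.solve(A,b)
E
python3 - <<'E'
from h import *
s=sense();print(s['ee_rot'],s['time_s'])
for n in ['top','side','wrist']:
    c=capture(n);cv2.imwrite(f'pics/{n}.png',c['pixels'])
    print(n,c['fov_y'],c['cx'],c['cy'],c.get('position'),c.get('attitude'),c.get('tool_from_camera'))
    for k in ['knob','control_box','shaft_seat','bowl','jar','slate','spatula']:
        try: print(k,[(np.round(b['position']),round(b['confidence'],2),np.round(atz(c,b['position'],30,s))) for b in boxes_of(c,k)][:6])
        except Exception as e: print(k,e)
E
```

```text
pics
[-6.44405644e-04  9.73465317e-01  2.28833698e-01  4.68265801e-06] 0.0
top 51.22837152990179 314.69368627674834 201.25640651427992 [ 262.16325739  -27.55643477 1533.19788203] [-0.0784787   0.71729039 -0.6883515   0.07421453] None
knob [(array([302., 204.]), 0.53, array([580.,  35.,  30.])), (array([288., 230.]), 0.45, array([480.,  81.,  30.])), (array([276., 208.]), 0.44, array([562., 129.,  30.]))]
control_box [(array([363., 196.]), 0.87, array([ 620., -190.,   30.]))]
shaft_seat [(array([366., 202.]), 0.51, array([ 597., -199.,   30.]))]
bowl [(array([181., 259.]), 0.84, array([361., 460.,  30.]))]
jar [(array([270., 160.]), 0.66, array([745., 164.,  30.])), (array([452., 238.]), 0.42, array([ 477., -512.,   30.]))]
slate [(array([189., 174.]), 0.89, array([678., 462.,  30.]))]
spatula [(array([451., 238.]), 0.61, array([ 475., -509.,   30.]))]
side 47.785961934594845 321.03354375655414 196.60528738244756 [374.14332739 931.93185029 932.06169129] [ 0.04205148 -0.10457011  0.90101132 -0.41889781] None
knob [(array([313., 235.]), 0.76, array([587.,  57.,  30.])), (array([348., 25
[... 256 characters left out ...]
378.]), 0.71, array([366., 438.,  30.]))]
jar [(array([246., 246.]), 0.79, array([754., 141.,  30.]))]
slate [(array([226., 365.]), 0.6, array([675., 481.,  30.]))]
spatula [(array([387., 142.]), 0.93, array([ 438., -466.,   30.]))]
wrist 67.0912844037317 319.24636893890545 199.2357149015786 None None [[-1.12996088e-03 -9.58892642e-01 -2.83766847e-01  7.29261614e+01]
 [ 9.99999179e-01 -9.11978078e-04 -9.00284463e-04 -9.65423019e-01]
 [ 6.04487003e-04 -2.83767632e-01  9.58892885e-01 -1.25734883e+02]
 [ 0.00000000e+00  0.00000000e+00  0.00000000e+00  1.00000000e+00]]
knob []
control_box []
shaft_seat []
bowl []
jar []
slate []
spatula [(array([412.,  75.]), 0.98, array([ 374., -508.,   30.]))]
```

```bash
python3 - <<'E'
import cv2,numpy as np
t=cv2.imread('pics/top.png')[140:260,235:405];s=cv2.imread('pics/side.png')[150:285,230:420]
a=cv2.resize(t,(400,282),interpolation=2);b=cv2.resize(s,(400,284),interpolation=2)
a=cv2.resize(t,(800,565),interpolation=2)
cv2.imwrite('pics/a.png',a);cv2.imwrite('pics/b.png',cv2.resize(s,(800,568),interpolation=2))
E
```

```text
(no output)
```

View pics/a.png

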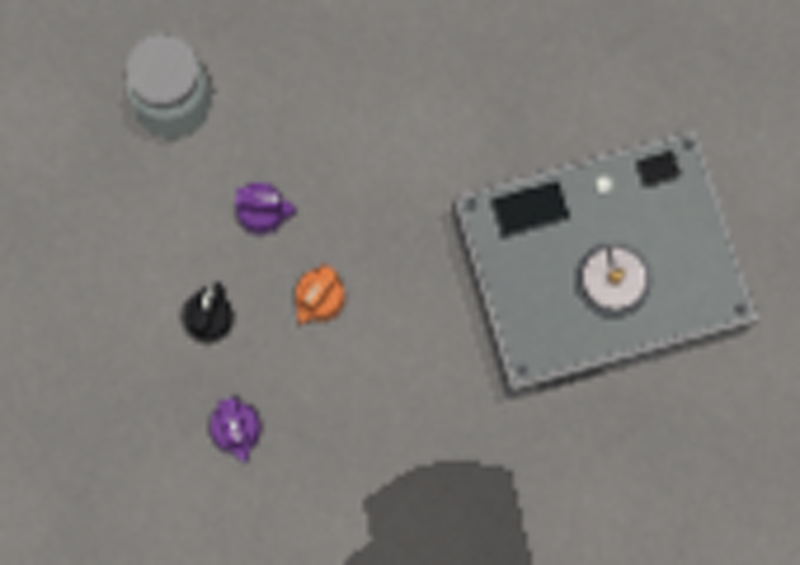

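View pics/b.png

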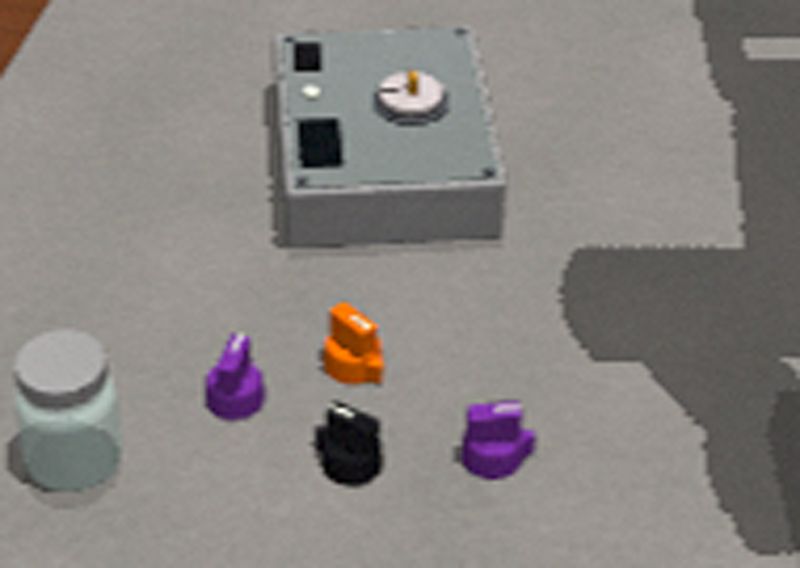

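>>> drive_tool --commands "0.3 0.21 -0.02 0 0 -0.13 100;0.3 0.21 -0.02 0 0 -0.13 100;0.3 0.21 -0.02 0 0 -0.13 100;0.3 0.21 -0.02 0 0 -0.13 100;0.3 0.21 -0.02 0 0 -0.13 100;0.3 0.21 -0.02 0 0 -0.13 100;0.3 0.21 -0.02 0 0 0 100;0.3 0.21 -0.02 0 0 0 100;0.3 0.21 -0.02 0 0 0 100;0.3 0.21 -0.02 0 0 0 100;0.3 0.21 -0.02 0 0 0 100;0.3 0.21 -0.02 0 0 0 100;0 0 0 0 0 0 100;0 0 0 0 0 0 100" --force 40

```text
time_s: 2.37
eef_pos: [594.7, -216.8, 223.5]
ee_rot: [-0.0, 0.997, -0.074, -0.0]
force: [-1.0, -0.0, 0.2]
grip_width: 1.004
grip_force: 0.0
```

```bash
cat > w.py <<'E'
import sys,pickle
from h import *
n=sys.argv[1];s=sense();c=capture('wrist');pickle.dump((s,c),open(n+'.pkl','wb'))
cv2.imwrite(f'pics/{n}.png',c['pixels'])
print(s['time_s'],np.round(s['eef_pos'],1),np.round(q2R(s['ee_rot'])[:2,:2],3).tolist())
for k in sys.argv[2:]:
    print(k,[(np.round(b['position'],1),round(b['confidence'],2),np.round(atz(c,b['position'],67 if k=='shaft_seat' else 30,s))) for b in boxes_of(c,k)])
E
python3 w.py s1 shaft_seat control_box
```

```text
2.3667 [ 594.7 -216.8  223.5] [[0.989, -0.148], [-0.148, -0.989]]
shaft_seat [(array([297.6, 183.6]), 0.88, array([ 602., -195.,   67.]))]
control_box [(array([288.6, 154.8]), 0.84, array([ 626., -187.,   30.]))]
```

>>> drive_tool --commands "0 0.35 0 0 0 0 100;0 0.35 0 0 0 0 100;0 0 0 0 0 0 100;0 0 0 0 0 0 100"

```text
time_s: 2.85
eef_pos: [593.5, -147.7, 225.0]
ee_rot: [0.0, 0.997, -0.075, 0.0]
force: [-0.3, -1.3, 0.8]
grip_width: 1.0
grip_force: 0.0
```

```bash
python3 w.py s2 shaft_seat
```

```text
2.85 [ 593.5 -147.7  225. ] [[0.989, -0.15], [-0.15, -0.989]]
shaft_seat [(array([368.5, 170.9]), 0.85, array([ 603., -195.,   67.]))]
```

>>> drive_tool --commands "-0.03 0.35 0 0 0 0 100;-0.03 0.35 0 0 0 0 100;-0.03 0.35 0 0 0 0 100;-0.03 0.35 0 0 0 0 100;-0.03 0.35 0 0 0 0 100;-0.03 0.35 0 0 0 0 100;-0.03 0.35 0 0 0 0 100;0 0 -0.2 0 0 0 100;0 0 0 0 0 0 100;0 0 0 0 0 0 100"

```text
time_s: 3.78
eef_pos: [572.9, 95.7, 203.8]
ee_rot: [0.0, 0.997, -0.076, -0.001]
force: [0.1, 0.4, 1.2]
grip_width: 1.003
grip_force: 0.0
```

```bash
python3 w.py k1 knob
```

```text
3.7833 [572.9  95.7 203.8] [[0.988, -0.152], [-0.152, -0.988]]
knob [(array([378.6, 155.2]), 0.97, array([592.,  34.,  30.])), (array([336.8, 253. ]), 0.91, array([493.,  90.,  30.])), (array([296.2, 184. ]), 0.78, array([576., 120.,  30.])), (array([318.5,  94.6]), 0.77, array([658.,  85.,  30.]))]
```

>>> drive_tool --commands "0 0.3 0 0 0 0 100;0 0.3 0 0 0 0 100;0 0 0 0 0 0 100;0 0 0 0 0 0 100"

```text
time_s: 4.22
eef_pos: [573.3, 156.8, 205.0]
ee_rot: [0.0, 0.997, -0.075, 0.001]
force: [-0.2, 0.3, 0.3]
grip_width: 0.999
grip_force: 0.0
```

```bash
python3 w.py k2 knob; python3 - <<'E'
import cv2,numpy as np
I=lambda n:cv2.imread(f'pics/{n}.png')
cv2.imwrite('pics/m1.png',np.hstack([cv2.resize(I('s1')[110:270,220:380],(400,400),interpolation=2),cv2.resize(I('s2')[110:270,300:460],(400,400),interpolation=2)]))
cv2.imwrite('pics/m2.png',np.vstack([cv2.resize(I(n)[60:340],(640,280)) for n in('k1','k2')]))
E
```

```text
4.2167 [573.3 156.8 205. ] [[0.989, -0.15], [-0.15, -0.989]]
knob [(array([386.6, 245.8]), 0.88, array([494.,  96.,  30.])), (array([352.9, 175.1]), 0.68, array([577., 123.,  30.])), (array([433.8, 147.8]), 0.68, array([592.,  41.,  30.])), (array([378.5,  84.6]), 0.58, array([659.,  89.,  30.]))]
```

View pics/m1.png

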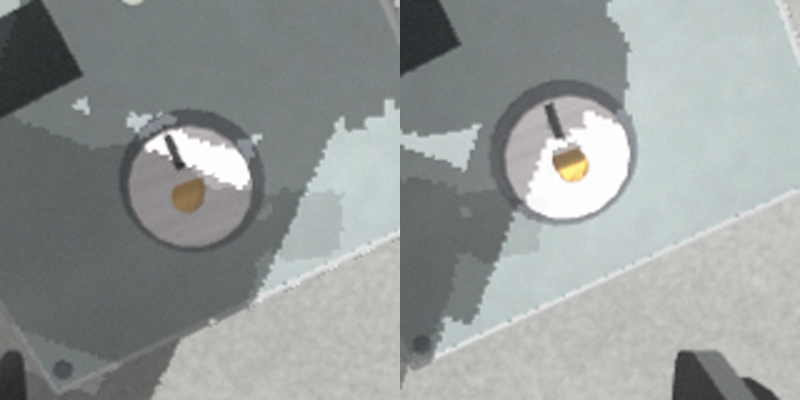

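View pics/m2.png

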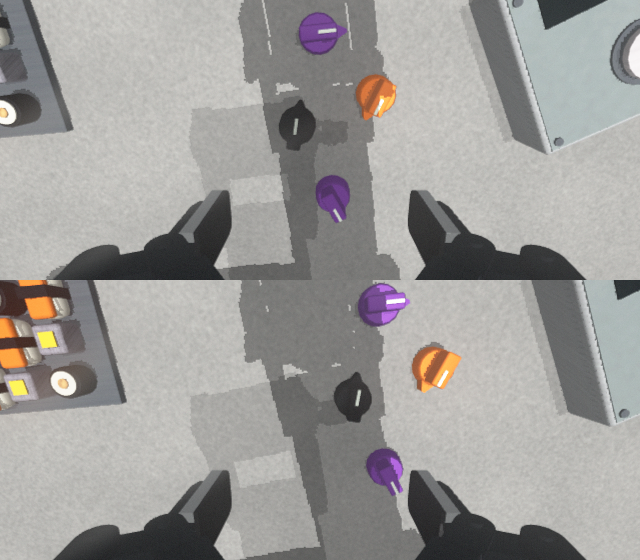

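```bash
cat > m.py <<'E'
from h import *
import pickle
L=lambda n:pickle.load(open(n+'.pkl','rb'))
(s1,c1),(s2,c2)=L('s1'),L('s2')
P=lambda x,y,ox:(ox+x/2.5-.3,110+y/2.5-.3)
A=[P(191,186,220),P(168,137,220),P(181,167,220)];B=[P(169,158.5,300),P(149,105,300),P(159,137,300)]
for a,b in zip(A,B):
    print(tri([ray(c1,a,s1),ray(c2,b,s2)]).round(1),atz(c1,a,67,s1).round(1),atz(c2,b,67,s2).round(1))
rs=[]
for n,(u,v) in(('k1',(296,184)),('k2',(352,176))):
    s,c=L(n);g=c['pixels'].max(2)[v-32:v+32,u-28:u+28]
    gg=cv2.GaussianBlur(g,(3,3),0)
    dk=(gg<60).astype(np.uint8);N,l,st,ct=cv2.connectedComponentsWithStats(dk)
    i=1+np.argmax(st[1:,4]);h=cv2.findContours((l==i).astype(np.uint8),0,1)[0]
    m=np.zeros_like(g);cv2.drawContours(m,h,-1,1,-1);m=cv2.erode(m,np.ones((3,3)))
    ys,xs=np.nonzero((g>90)&(m>0));w=g[ys,xs].astype(float)
    p=np.c_[xs,ys]+[u-28,v-32];mu=np.average(p,axis=0,weights=w);d=np.linalg.svd(p-mu)[2][0];d*=np.sign(-d[1]);t=(p-mu)@d
    print(n,len(xs),mu,d,t.min(),t.max());rs.append([mu,mu+d*t.min(),mu+d*t.max(),s,c])
    cv2.imwrite(f'pics/z{n}.png',cv2.resize(c['pixels'][v-32:v+32,u-28:u+28],(350,400),interpolation=0))
for j in range(3):
    print(tri([ray(r[4],r[j],r[3]) for r in rs]).round(1),[atz(r[4],r[j],44,r[3]).round(1) for r in rs])
cv2.imwrite('pics/z.png',np.hstack([cv2.imread('pics/zk1.png'),cv2.imread('pics/zk2.png')]))
E
python3 m.py
```

```text
[ 601.4 -193.9   67.2] [ 601.9 -193.8   67. ] [ 600.9 -193.9   67. ]
[ 622.2 -188.6   67.7] [ 621.9 -188.5   67. ] [ 622.3 -188.6   67. ]
[ 609.5 -191.2   65.8] [ 609.8 -191.3   67. ] [ 609.7 -191.    67. ]Traceback (most recent call last):
  File "m.py", line 17, in <module>
    p=np.c_[xs,ys]+[u-28,v-32];mu=np.average(p,axis=0,weights=w);d=np.linalg.svd(p-mu)[2][0];d*=np.sign(-d[1]);t=(p-mu)@d
                                  ~~~~~~~~~~^^^^^^^^^^^^^^^^^^^^
    raise ZeroDivisionError(
        "Weights sum to zero, can't be normalized")
ZeroDivisionError: Weights sum to zero, can't be normalized
```

```bash
sed -i 's/m=cv2.erode.*/m=cv2.morphologyEx((l==i).astype(np.uint8),3,np.ones((13,13)))/' m.py; sed -i 's/(m>0))/(m>0)\&(cv2.erode(m,np.ones((5,5)),borderValue=0)>0))/' m.py; python3 m.py|tail -5
```

```text
k1 47 [295.42286461 184.51539802] [ 0.15920603 -0.98724538] -5.800382619250725 6.683386061806014
k2 67 [357.64954288 177.67592512] [ 0.18074249 -0.98353045] -8.304381135338488 8.777121546314447
[577.6 119.8  42.2] [array([578.9, 119.6,  44. ]), array([577.1, 120. ,  44. ])]
[570.5 122.   40.9] [array([573.3, 121.5,  44. ]), array([569.2, 122.4,  44. ])]
[585.1 117.5  43.5] [array([585.2, 117.4,  44. ]), array([585.3, 117.5,  44. ])]
```

View pics/z.png

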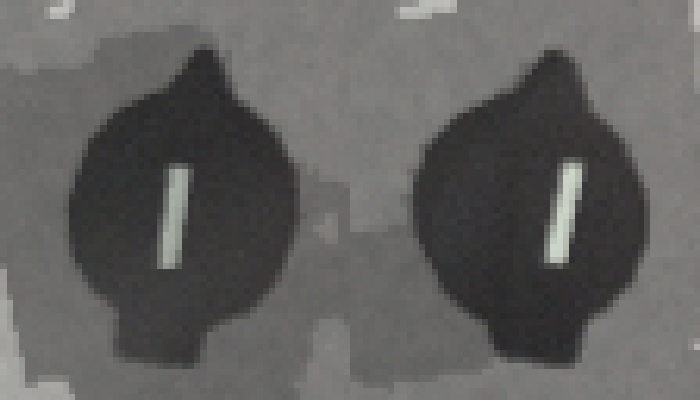

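>>> drive_tool --commands "-0.02 -0.17 -0.3 0 0 -0.1 60;-0.02 -0.17 -0.3 0 0 -0.1 60;0 0 -0.3 0 0 0 60;0 0 -0.2 0 0 0 60;0 0 0 0 0 0 60;0 0 0 0 0 0 60"

```text
time_s: 4.82
eef_pos: [569.1, 121.9, 94.5]
ee_rot: [0.0, 0.988, -0.154, -0.0]
force: [0.7, -0.0, 1.4]
grip_width: 0.599
grip_force: 0.0
```

```bash
python3 w.py k3 && python3 - <<'E'
from h import *
import pickle
s,c=pickle.load(open('k3.pkl','rb'))
p,Rm=pose(c,s);f=200/np.tan(np.radians(c['fov_y'])/2);I=c['pixels'].copy()
def pr(X):
    q=Rm.T@(np.array(X)-p);return int(c['cx']+f*q[0]/q[2]),int(c['cy']+f*q[1]/q[2])
a=np.radians(-17.6);d=np.array([np.cos(a),np.sin(a),0]);o=np.array([569,122.4,44])
for k in(0,17): cv2.circle(I,pr(o+k*d),2,(0,0,255),-1)
cv2.circle(I,pr(o+28*d-[0,0,34]),2,(0,255,0),-1)
cv2.imwrite('pics/k3a.png',I)
E
```

```text
4.8167 [569.1 121.9  94.5] [[0.953, -0.304], [-0.304, -0.953]]
```

View pics/k3a.png

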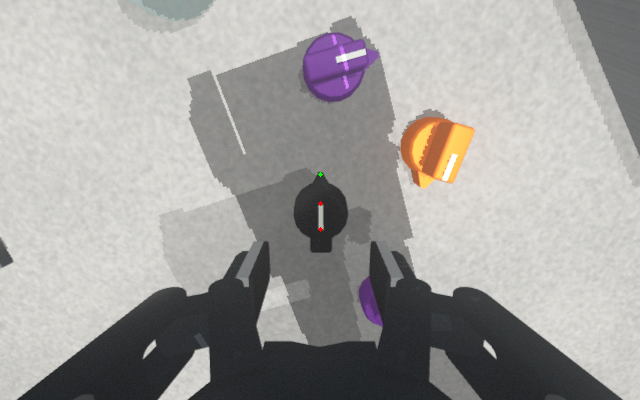

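>>> drive_tool --commands "0 0 -0.25 0 0 0 60;0 0 -0.2 0 0 0 60;0 0 -0.08 0 0 0 60;0 0 0 0 0 0 40;0 0 0 0 0 0 0;0 0 0 0 0 0 0;0 0 0 0 0 0 0;0 0 0 0 0 0 0;0 0 0 0 0 0 0;0 0 0 0 0 0 0" --force 45

```text
time_s: 5.7
eef_pos: [570.0, 123.0, 43.2]
ee_rot: [-0.0, 0.988, -0.153, 0.002]
force: [-0.5, 0.2, 7.3]
grip_width: 0.153
grip_force: 45.5
```

>>> drive_tool --commands "0 0 0.3 0 0 0 0;0 0 0.4 0 0 0 0;0 0 0.4 0 0 0 0;0 -0.2 0 0 0 0.07 0;0.04 -0.33 0 0 0 0.07 0;0.04 -0.33 0 0 0 0.07 0;0.04 -0.33 0 0 0 0.07 0;0.04 -0.33 0 0 0 0.07 0;0.04 -0.33 0 0 0 0.07 0;0.04 -0.33 0 0 0 0.07 0;0.04 -0.33 0 0 0 0.07 0;0.04 -0.33 0 0 0 0.07 0;0.04 -0.33 0 0 0 0.07 0;0 0 0 0 0 0 0;0 0 0 0 0 0 0;0 0 0 0 0 0 0"

```text
time_s: 7.03
eef_pos: [604.9, -193.5, 151.7]
ee_rot: [-0.0, 0.993, 0.12, 0.0]
force: [0.1, 0.6, 0.4]
grip_width: 0.152
grip_force: 44.6
```

```bash
python3 w.py p1 && python3 - <<'E'
from h import *
import pickle
s,c=pickle.load(open('p1.pkl','rb'));print(s['force'],np.degrees(np.arctan2(*q2R(s['ee_rot'])[[1,0],0])))
p,Rm=pose(c,s);f=200/np.tan(np.radians(c['fov_y'])/2);I=c['pixels'].copy()
def pr(X):
    q=Rm.T@(np.array(X)-p);return int(c['cx']+f*q[0]/q[2]),int(c['cy']+f*q[1]/q[2])
t=np.array(s['eef_pos']);x=q2R(s['ee_rot'])[:,0]
for k in(0,17): cv2.circle(I,pr(t+k*x+[0,0,.8]),1,(0,0,255),-1)
cv2.circle(I,pr(t+28*x+[0,0,-33.2]),1,(0,255,0),-1)
S=np.array([601.4,-193.9,67]);a=np.radians(13.5);d=np.array([np.cos(a),np.sin(a),0])
for k in(0,24):cv2.circle(I,pr(S+k*d),1,(255,0,255),-1)
cv2.imwrite('pics/p1a.png',cv2.resize(I[80:330,160:480],(800,600),interpolation=2))
E
```

```text
7.0333 [ 604.9 -193.5  151.7] [[0.971, 0.239], [0.239, -0.971]]
[0.14480526 0.64399244 0.44904301] 13.836988048914863
```

View pics/p1a.png

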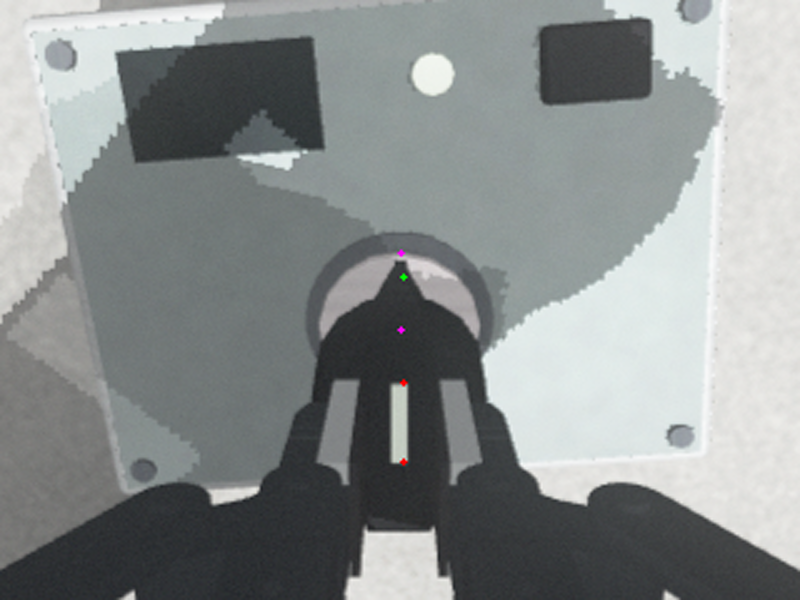

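>>> drive_tool --commands "-0.033 -0.012 -0.1 0 0 0 0;0 0 -0.12 0 0 0 0;0 0 0 0 0 0 0;0 0 0 0 0 0 0;0 0 0 0 0 0 0"

```text
time_s: 7.5
eef_pos: [601.7, -195.0, 129.2]
ee_rot: [-0.0, 0.993, 0.121, -0.0]
force: [-0.4, 0.0, 0.1]
grip_width: 0.149
grip_force: 44.6
```

>>> drive_tool --commands "0 0.002 -0.04 0 0 0 0;0 0 -0.03 0 0 0 0;0 0 -0.03 0 0 0 0;0 0 0 0 0 0 0"

```text
time_s: 7.83
eef_pos: [601.3, -194.9, 118.5]
ee_rot: [-0.0, 0.993, 0.121, -0.0]
force: [-0.2, 0.3, -1.1]
grip_width: 0.152
grip_force: 44.6
```

>>> drive_tool --commands "0 0 -0.03 0 0 0 0;0 0 -0.03 0 0 0 0;0 0 -0.02 0 0 0 0;0 0 0 0 0 0 0;0 0 0 0 0 0 0"

```text
time_s: 8.25
eef_pos: [601.5, -195.0, 111.1]
ee_rot: [-0.0, 0.993, 0.121, -0.0]
force: [-0.4, 1.1, -0.1]
grip_width: 0.152
grip_force: 44.6
```

>>> drive_tool --commands "0 0 -0.015 0 0 0 0;0 0 -0.015 0 0 0 0;0 0 0 0 0 0 0;0 0 0 0 0 0 0" --force 70

```text
time_s: 8.58
eef_pos: [601.6, -195.1, 108.7]
ee_rot: [0.0, 0.993, 0.121, 0.0]
force: [-4.1, 1.0, 5.0]
grip_width: 0.147
grip_force: 74.6
```

>>> drive_tool --commands "0 0 -0.02 0 0 0 0;0 0 -0.02 0 0 0 0;0 0 0 0 0 0 0;0 0 0 0 0 0 0"

```text
time_s: 8.92
eef_pos: [601.7, -195.0, 105.0]
ee_rot: [0.0, 0.993, 0.121, 0.0]
force: [-4.2, 1.5, 9.1]
grip_width: 0.144
grip_force: 75.1
```

>>> drive_tool --commands "0 0 -0.015 0 0 0 0;0 0 -0.015 0 0 0 0;0 0 0 0 0 0 0;0 0 0 0 0 0 0;0 0 0 0 0 0 0;0 0 0 0 0 0 0"

```text
time_s: 9.42
eef_pos: [601.8, -195.1, 104.1]
ee_rot: [0.001, 0.993, 0.121, 0.001]
force: [-8.6, 4.0, 21.9]
grip_width: 0.141
grip_force: 76.9
```

```bash
python3 w.py f1; python3 -c "
import cv2;from rig import *
print(sense()['force'],sense()['dq'])
a=cv2.imread('pics/f1.png')[80:330,160:480];cv2.imwrite('pics/f1a.png',cv2.resize(a,(640,500),interpolation=2))"
```

```text
9.4167 [ 601.8 -195.1  104.1] [[0.971, 0.24], [0.24, -0.971]]
[-9.74737529  3.52501095 21.62859046] [-0.00041961  0.00085119  0.00078111 -0.00044519 -0.00100199  0.00019869]
```

View pics/f1a.png

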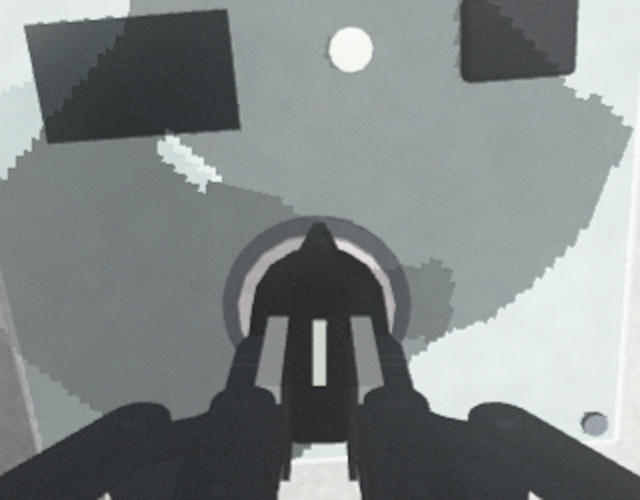

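The knob sits concentric on the collar, with its nose tip at (320,225) and its line centred between the fingers. It is pressed to the stop.

```bash
python3 -c "
from rig import *
print(finish_job())"
```

```text
the job is handed in; nothing more can be done
None
```

The knob is fitted flat to flat on the D-shaft and was handed in still gripped and pressed to the stop with about 22 N; the hand-in returned no verdict, so this rests on my own measurements.

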